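# Set up the cell-counting station on the bench mat

### The arm

A 6-joint arm with a two-finger parallel gripper is mounted at the origin on a cart in front of the work surface, level with it; the furniture and walls round the work are solid. World frame = base frame: x ahead of the robot, y to its left, z up, the work surface at z = 0. Lengths are in m, angles in degrees, forces in N, time in s.
With the tool pointing down it reaches from about 0.425 to 0.925 m from the base axis. Payload 12.5 kg.
Tool frame: the origin (TCP) lies midway between the tips of the shut fingers; the grasp point (between the pads) lies 19 mm behind it (r.pinch_z is the distance from the TCP to the grasp point, in m); z points along the fingers, y is the line along which they close (so a half turn about z gives the same grasp; the last joint's range is limited). The gripper opens to 85 mm and grips with 20 to 120 N. Pads are 22 mm wide; open, the fingers measure 114 mm over their backs; the gripper's body (76 mm by 85 mm) begins 54 mm behind the grasp point. The pads swing forward as they close: fully open they stand 13 mm farther back than shut.
Start: joints at [70.611, 28.126, 89.318, -0, 62.55, -6.05], TCP at [0.144, 0.608, 0.231] pointing down, gripper open.
Joint ranges: [-177.58, 177.58], [-47.91, 125.51], [2.72, 160], [-65.01, 245.01], [3.68, 167.84], [-153.87, 153.87]. Speed limits (degrees/s): [127.2, 127.2, 159.86, 180, 180, 180].

### API

Orientations are given as a 3x3 rotation matrix whose columns are the frame's x, y, z axes.
In Python, from station import readout, vision, job, r gives the robot as it stands. The module is installed in compiled form; this text tells all that it offers.
- The arm moves only by the tool play_rows, never from a script. Its argument "rows" is a list that holds one entry, the list of rows, each a list of 5 numbers: the finger opening in mm, from 0 to 85.4, then the shift along the tool's x, y, z in mm, then the turn about the tool's z in rad. A call has 1 to 10 rows; each row shifts and turns the commanded pose from where the row before left it, along the tool's axes as they then stand; what a row does not reach is not made up. A row lasts 1/10 s, in which the tool goes at most 50 mm and 8.59 degrees, less where a joint would pass 70% of its speed; a pose out of reach is approached as far as the arm can. A call is refused whole if a number of a shift passes 50 or a number of a turn 0.15, either way. A call with a gripper value outside its range is refused whole. The fingers move at their own pace and stop on an object; "grip_force" is the grip in N (left out, the last holds). Time passes only in rows, so rows that do not move let the fingers close. It gives the time, the measured TCP pose, the force, the opening and the grip force at its end, in the units of the state.
- readout.get_obs(): the state, without advancing time (a new reading comes with each control period).
- vision.snapshot(name): name is "scene" or "top" or "wrist"; returns a dict with "color" (420x560x3 uint8, red, green, blue), "depth" (420x560 float32, m along the optical axis (not along the pixel's ray), 0 where there is no reading), "mtx" (3x3 intrinsics, pixels), "world_from_camera" (4x4, takes a point from camera to world coordinates). Camera axes: x right, y up, looking along -z (the intrinsics and any distortion apply to the point x, -y, -z); pixel columns grow to the right and rows downward; lengths in m; the calibration is good to about 2 mm. A picture is of the moment at which its call begins.
- job.sign_off(): hands the job in; it is judged then, once.
The state is a dict: "time_s": time; "qpos": joint angles; "joint_vel": joint speeds; "joint_torque": joint torques, N m; "tcp_pos": TCP position; "eef_rot": TCP orientation; "wrist_force": force on the tool from outside, world axes, zero at the start; "torque": the same for the moment, N m; "width": finger opening in m; "grasp_force": force on a finger pad.
Only numpy, scipy, OpenCV 4.12 (cv2) and the standard library are available. Lean on these libraries where they do the work, as an engineer would, in place of code of your own. Each camera call takes 0.05 s, during which the arm holds its last target. There are 200 camera calls.

### The job

Set up the counting station on the dark bench mat, where the culture dish and the round hand counter already stand side by side along the edge nearest the robot; leave those two where they are. Put the long slide carton flat on the mat midway between the dish and the counter, in line with them and with its long side running from one towards the other, and lay the smaller cover-glass carton centred on top of it, the same way round. Stand the large bottle straight behind the dish and the small amber bottle straight behind the counter (behind: towards the mat's far edge), each upright with a gap of about 3 cm to the thing in front of it; the spare bottles far back by the wall are not needed.

Things in the scene. Friction and masses are not known exactly. Their poses are not given: they have to be found in the camera images.
- mat: Dark, thin rubber bench mat with a pale line round its border, 170 (x) x 260 (y) x 3 mm, fixed. Origin: centre of its underside, on the worktop; its top is 3 mm above. Its x axis points to its far edge, away from the robot ('behind'), y along its long side to the left; it is turned by up to about 0.18 rad.
- dish: Round flat closed culture dish, 62 mm across, 15 mm high, loose, standing on the mat's near edge half, left or right. Origin: centre of its underside; z up; at the start its x and y axes are parallel to the mat's. Stays where it is.
- counter: Round chromed hand tally counter lying on its back, drum 42 mm across, 49 x 46 mm with its lever and ring, 26 mm high, loose, on the mat's near edge half, about 190 mm to one side of the dish. Origin: centre of that 49 x 46 mm outline, at the underside; the drum's centre is at x = -4, y = -2 mm; z up; at the start its axes are parallel to the mat's. Stays where it is.
- slide_carton: Long closed carton for microscope slides, white with an orange-red band, 32 (x) x 82 (y) x 34 (z) mm, about 0.11 kg, lying on the worktop, turned by up to 0.6 rad. Origin: centre of its underside; y along its long side, z up. Grasp across the 32 mm width.
- cover_carton: Smaller, flatter closed carton for cover glasses, white with a blue end, 42 (x) x 62 (y) x 24 (z) mm, about 0.06 kg, lying on the worktop, turned by up to 0.6 rad. Origin: centre of its underside; y along its long side, z up. Grasp across the 42 mm width.
- big_bottle: Large clear round bottle with pink contents and a ribbed screw cap, 60 mm across, 125 mm high, about 0.2 kg, upright on the worktop in reach, at most 0.72 m from the robot (a like one stands by the wall, 0.85 m or more off: not this). Origin: centre of its underside; z up. The cap is fixed, 39 mm across, from 108 to 125 mm above the underside, and can be grasped.
- amber_bottle: Small brown round bottle with a ribbed screw cap, 48 mm across, 100 mm high, about 0.12 kg, upright on the worktop in reach, at most 0.72 m from the robot (a like one stands by the wall, 0.85 m or more off: not this). Origin: centre of its underside; z up. The cap is fixed, 31 mm across, from 86 to 100 mm above the underside, and can be grasped.
There are look-alikes about, which are no part of the job. What is shaped like the dish but pink is not meant.

How it is judged (in metres and radians):
At the end, for the whole second after the job is handed in: Slide carton flat on mat, 15 mm from the dish-counter line, under 110 mm from each, cover carton on it within 10 mm (13 lengthways), both within 0.22 rad; bottles upright behind dish and counter, gap 15 to 45 mm, 15 mm sideways; dish and counter moved under 12 mm; all upright and at rest (x of slide_carton in the frame of dish between -0.015 and 0.015 m and horizontal distance between slide_carton and dish below 0.11 m and x of slide_carton in the frame of counter between -0.015 and 0.015 m and horizontal distance between slide_carton and counter below 0.11 m and angle between the y axis of slide_carton and the y axis of mat, either way round below 0.22 rad and z of slide_carton in the frame of mat between -0.002 and 0.007 m and x of cover_carton in the frame of slide_carton between -0.01 and 0.01 m and y of cover_carton in the frame of slide_carton between -0.013 and 0.013 m and z of cover_carton in the frame of slide_carton between 0.03 and 0.038 m and angle between the y axis of cover_carton and the y axis of slide_carton, either way round below 0.22 rad and x of big_bottle in the frame of dish between 0.076 and 0.106 m and y of big_bottle in the frame of dish between -0.015 and 0.015 m and z of big_bottle in the frame of mat between -0.002 and 0.008 m and x of amber_bottle in the frame of counter between 0.063 and 0.093 m and y of amber_bottle in the frame of counter between -0.015 and 0.015 m and z of amber_bottle in the frame of mat between -0.002 and 0.008 m and angle between each of slide_carton, cover_carton, big_bottle, amber_bottle, dish, counter's own z axis and vertical below 0.08 rad and linear speed of each of slide_carton, cover_carton, big_bottle, amber_bottle below 0.02 m/s and angular speed of each of slide_carton, cover_carton, big_bottle, amber_bottle below 0.2 rad/s and distance of each of dish, counter from where it was at the start of the episode below 0.012 m); the robot touches nothing.
It fails at once if the dish was shoved about (distance of dish from where it was at the start of the episode above 0.025 m).
It fails at once if the counter was shoved about (distance of counter from where it was at the start of the episode above 0.025 m).
It also fails if it takes over 102 s, if anything falls off the work surface, if the arm or the gripper's body presses on something with over 40 N, if the wrist force passes 120 N, or if a joint passes its speed limit or range.

## Working session

There is one attempt and no reset: what is moved stays moved. The work goes in short steps, Python scripts to look and compute and a tool call to move; the robot and the scene stay as the last step left them, time stands still between calls to the robot, and variables do not carry over. Pictures are saved under pics/ and viewed, at most 14 in all, crops included, and the job is handed in when it is done.

Besides the shell and the picture viewer there is one more tool, called after "Emit:" as name(argument=value, ...), one argument or row to a line, values as JSON. play_rows: Moves the arm, as the interface text tells. Its arguments: {"type":"object","properties":{"rows":{"type":"array"},"grip_force":{"type":"number"}},"required":["rows"]}

```bash
mkdir -p pics; cat > h.py <<'E'
import numpy as np, cv2
from station import readout, vision, job, r
def snap(n,f):
    s=vision.snapshot(n); cv2.imwrite('pics/'+f,s['color'][:,:,::-1]); np.savez('pics/'+f[:-4],**s); return s
def world(s):
    d=s['depth']; K=s['mtx']; v,u=np.indices(d.shape)
    p=np.stack([(u-K[0,2])/K[0,0]*d,-(v-K[1,2])/K[1,1]*d,-d],-1)
    T=s['world_from_camera']; return p@T[:3,:3].T+T[:3,3]
E
python3 - <<'E'
from h import *
a=snap('top','t1.png'); b=snap('scene','s1.png')
for s in (a,b): print(s['world_from_camera'].round(3),s['mtx'].round(1))
o=readout.get_obs(); print(o['tcp_pos'],o['eef_rot'],o['width'],o['time_s'],r.pinch_z)
E
```

```text
[[ 0.002  0.986 -0.165  0.318]
 [-1.     0.003  0.01   0.286]
 [ 0.01   0.165  0.986  1.275]
 [ 0.     0.     0.     1.   ]] [[416.3   0.  279. ]
 [  0.  416.3 210. ]
 [  0.    0.    1. ]]
[[ 0.761  0.424 -0.491 -0.441]
 [-0.648  0.507 -0.568 -0.862]
 [ 0.008  0.751  0.661  1.365]
 [ 0.     0.     0.     1.   ]] [[521.    0.  277. ]
 [  0.  521.  198.7]
 [  0.    0.    1. ]]
[0.1441121  0.60795614 0.23078708] [[-9.73024994e-01  2.30699512e-01 -3.10406806e-04]
 [ 2.30699706e-01  9.73024529e-01 -9.54554197e-04]
 [ 8.18182495e-05 -1.00041585e-03 -9.99999496e-01]] 0.08517160092525702 0.1 0.0187
```

View pics/t1.png

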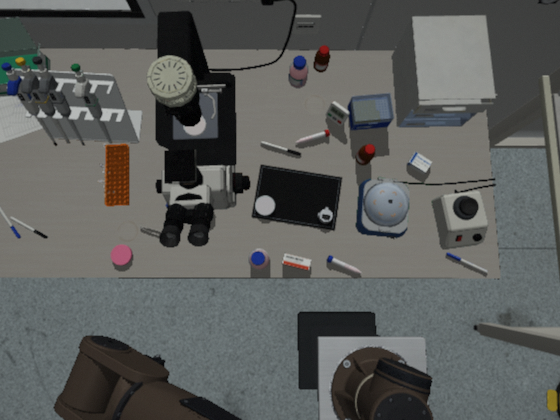

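View pics/s1.png

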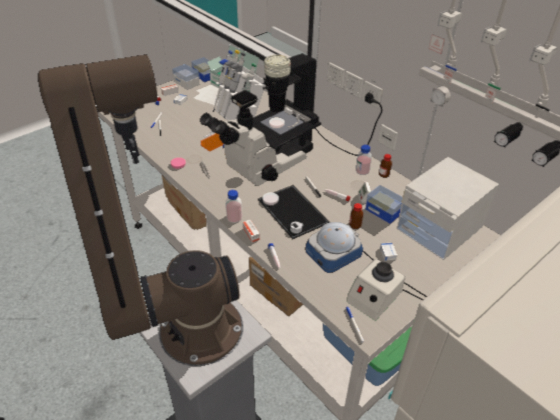

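The top view shows the mat around (297,197), with the dish at (265,206) and the counter at (326,214). The big bottle is at (259,259), the slide carton at (297,263), the amber bottle at (367,153) and the cover carton at about (420,162). A look-alike carton stands at (338,113).

```bash
cat > m.py <<'E'
from h import *
s=dict(np.load('pics/t1.npz')); P=world(s); c=s['color']
hsv=cv2.cvtColor(c,cv2.COLOR_RGB2HSV)
def box(name,u0,u1,v0,v1,z0,z1,sel=None):
    w=P[v0:v1,u0:u1]; m=(w[...,2]>z0)&(w[...,2]<z1)
    if sel is not None: m&=sel[v0:v1,u0:u1]
    n,l,st,_=cv2.connectedComponentsWithStats(m.astype(np.uint8))
    if n<2: print(name,'none');return
    k=1+st[1:,4].argmax(); q=w[l==k]
    (cx,cy),sz,an=cv2.minAreaRect((q[:,:2]*1000).astype(np.float32))
    print(name,'n',len(q),'mean',q.mean(0).round(4),'rect',round(cx,1),round(cy,1),np.round(sz,1),round(an,1),'z',np.percentile(q[:,2],[5,50,95]).round(3),'R',round(np.hypot(cx,cy)))
dark=c.max(-1)<70
box('mat',245,350,155,235,-.01,.02)
box('matdark',245,350,155,235,-.01,.02,c.max(-1)<60)
box('dish',250,282,190,222,.012,.03)
box('counter',310,342,200,232,.014,.05)
box('slide',278,315,248,276,.025,.05)
box('cover',404,436,146,178,.014,.05)
box('lookalike',326,352,98,125,.014,.06)
box('big',240,280,240,276,.115,.14)
box('bigbody',240,280,240,276,.03,.14)
box('amber',352,382,138,170,.088,.12)
box('amberfar',310,335,40,75,.085,.12)
box('centrifuge',350,415,170,240,.03,.2)
cv2.imwrite('pics/c1.png',cv2.resize(c[90:280,230:450,::-1],None,fx=3.4,fy=3.1,interpolation=cv2.INTER_CUBIC))
E
python3 m.py
```

```text
mat n 8090 mean [0.5831 0.2165 0.0019] rect 584.3 215.5 [254.9 331.3] 0.2 z [-0.004  0.002  0.008] R 623
matdark n 3899 mean [0.5768 0.2133 0.0031] rect 573.2 217.7 [259.3 172.2] 81.0 z [-0.001  0.003  0.007] R 613
dish n 315 mean [0.5431 0.3187 0.0181] rect 543.2 317.9 [58.4 60.1] 89.5 z [0.014 0.018 0.022] R 629
counter n 163 mean [0.5115 0.1346 0.0255] rect 511.3 134.0 [43.  39.5] 34.5 z [0.018 0.026 0.032] R 529
slide n 308 mean [0.3707 0.2232 0.0342] rect 370.8 223.2 [81.4 32.5] 76.3 z [0.03  0.034 0.038] R 433
cover n 290 mean [ 0.6792 -0.1636  0.024 ] rect 680.1 -164.5 [61.9 43.7] 56.3 z [0.019 0.024 0.029] R 700
lookalike n 305 mean [0.8311 0.0858 0.0371] rect 834.6 86.3 [70.9 74. ] 5.7 z [0.017 0.037 0.057] R 839
big n 152 mean [0.3763 0.3346 0.1242] rect 376.0 333.5 [35.9 35.7] 0.4 z [0.12  0.124 0.128] R 503
bigbody n 354 mean [0.3753 0.3324 0.103 ] rect 376.3 333.2 [58.1 56.1] 45.3 z [0.078 0.094 0.127] R 503
amber n 92 mean [0.697  0.0101 0.0984] rect 697.6 9.4 [29.2 29.1] 70.5 z [0.092 0.099 0.103] R 698
amberfar n 91 mean [1.0112 0.1392 0.0979] rect 1012.4 139.5 [29.  30.6] 55.4 z [0.088 0.099 0.102] R 1022
centrifuge n 2745 mean [ 0.5255 -0.0274  0.0848] rect 530.8 -38.4 [147.7 176.6] 84.3 z [0.044 0.089 0.115] R 532
```

View pics/c1.png

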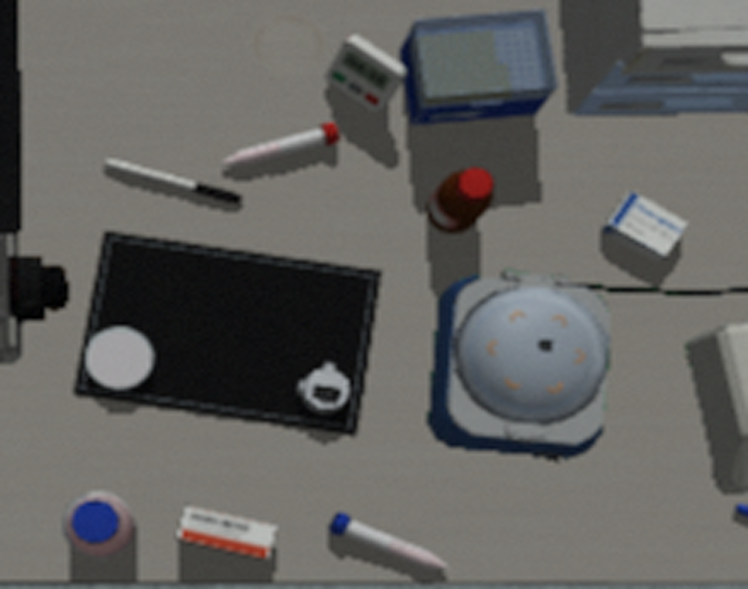

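```bash
cat > go.py <<'E'
import sys
from h import *
# usage: go.py x y z yaw(deg) : TCP target, yaw of tool y axis; prints turn, then shift in tool axes BEFORE and AFTER the turn
def go(x,y,z,yaw):
    o=readout.get_obs(); R=np.array(o['eef_rot']); p=np.array(o['tcp_pos'])
    cur=np.degrees(np.arctan2(R[1,1],R[0,1])); t=np.radians((cur-yaw+180)%360-180)
    D=np.array([x,y,z])-p
    a=np.radians(yaw); R2=np.array([[-np.sin(a),np.cos(a),0],[np.cos(a),np.sin(a),0],[0,0,-1]]).astype(float)
    R2[:,0]=np.cross(R2[:,1],R2[:,2])
    print('t',round(o['time_s'],2),'tcp',p.round(4),'yaw',cur.round(2),'turn rad',t.round(3),'shift before',(R.T@D*1000).round(1),'after',(R2.T@D*1000).round(1),'w',round(o['width']*1000,1),'F',np.round(o['wrist_force'],1),'q',np.round(o['qpos'],0))
if __name__=='__main__': go(*map(float,sys.argv[1:5]))
E
python3 go.py .3707 .2232 .12 -13.7
python3 - <<'E'
from h import *
P=world(dict(np.load('pics/t1.npz'))).reshape(-1,3)
# tall stuff near big target / amber target
for c in ((.633,.304),(.588,.122),(.527,.226),(.697,.01),(.68,-.164)):
    q=P[(np.hypot(P[:,0]-c[0],P[:,1]-c[1])<.13)&(P[:,2]>.03)]
    d=np.hypot(q[:,0]-c[0],q[:,1]-c[1]); i=d.argsort()[:1]
    print(c,len(q),q[i].round(3),d[i].round(3), 'maxz',q[:,2].max().round(3) if len(q) else '')
q=P[(P[:,1]>.3)&(P[:,0]>.4)&(P[:,1]<.45)&(P[:,2]>.03)&(P[:,0]<.8)]
for y in np.arange(.3,.45,.02):
    k=q[(q[:,1]>=y)&(q[:,1]<y+.02)]
    if len(k): print(round(y,2),k[:,:].min(0).round(3),k.max(0).round(3))
E
```

```text
t 0.1 tcp [0.1441 0.608  0.2308] yaw 76.66 turn rad 1.577 shift before [-309.2 -322.   111.1] after [-320.1  311.3  110.8] w 85.2 F [ 0.1  0.4 -0.9] q [71. 28. 89. -0. 63. -6.]
(0.633, 0.304) 936 [[0.623 0.367 0.056]] [0.064] maxz 0.236
(0.588, 0.122) 590 [[0.527 0.134 0.033]] [0.062] maxz 0.116
(0.527, 0.226) 22 [[0.506 0.149 0.031]] [0.079] maxz 0.035
(0.697, 0.01) 1218 [[0.697 0.01  0.103]] [0.] maxz 0.115
(0.68, -0.164) 1017 [[ 0.689 -0.158  0.03 ]] [0.011] maxz 0.217
0.3 [0.402 0.32  0.08 ] [0.402 0.32  0.08 ]
0.32 [0.401 0.323 0.081] [0.405 0.34  0.092]
0.34 [0.402 0.342 0.077] [0.405 0.348 0.088]
0.36 [0.582 0.363 0.054] [0.623 0.38  0.087]
0.38 [0.571 0.38  0.048] [0.78  0.4   0.183]
0.4 [0.524 0.4   0.031] [0.8   0.42  0.227]
0.42 [0.405 0.42  0.041] [0.8   0.44  0.339]
0.44 [0.401 0.44  0.068] [0.799 0.45  0.348]
```

Emit:
play_rows(
  rows=[
    [[85,-31,-32,0,0.15],[85,-36,-27,0,0.15],[85,-39,-21,0,0.15],[85,-41,-15,0,0.15],[85,0,0,0,0.15],[85,0,0,0,0.15],[85,0,0,0,0.15],[85,0,0,0,0.15],[85,0,0,0,0.15],[85,0,0,0,0.15]],
  ],
)

```text
time_s: 1.1
tcp_pos: [0.2355, 0.4558, 0.2311]
eef_rot: [[0.167, 0.986, -0.0], [0.986, -0.167, -0.0], [-0.0, -0.0, -1.0]]
wrist_force: [0.0, 0.0, 0.6]
width: 0.0849
grasp_force: 0.0
```

```bash
python3 go.py .3707 .2232 .12 -13.7
```

```text
t 1.1 tcp [0.2355 0.4558 0.2311] yaw -9.64 turn rad 0.071 shift before [-206.7  172.3  111.1] after [-194.   186.5  111.1] w 84.9 F [0.  0.  0.6] q [ 55.  19. 105.   0.  56.  65.]
```

Emit:
play_rows(
  rows=[
    [[60,-35,29,0,0],[60,-35,29,0,0],[60,-35,29,0,0],[60,-34,29,0,0],[60,-34,28,0,0],[60,-34,28,0,0.07],[60,0,0,20,0],[60,0,0,0,0]],
  ],
)

```text
time_s: 1.9
tcp_pos: [0.3716, 0.2226, 0.2099]
eef_rot: [[0.233, 0.973, -0.003], [0.973, -0.233, -0.001], [-0.002, -0.003, -1.0]]
wrist_force: [0.4, -0.3, 0.1]
width: 0.0602
grasp_force: 0.0
```

```bash
python3 go.py .3707 .2232 .006 -13.7; python3 -c "
from h import *
s=snap('wrist','w1.png');P=world(s)
z=P[...,2];m=((z>.028)&(z<.042)).astype(np.uint8)
n,l,st,_=cv2.connectedComponentsWithStats(m)
for k in range(1,n):
    if st[k,4]>1500:
        q=P[l==k]; print(st[k],q.mean(0).round(4),cv2.minAreaRect((q[:,:2]*1000).astype(np.float32)))
"
```

```text
t 1.9 tcp [0.3716 0.2226 0.2099] yaw -13.45 turn rad 0.004 shift before [  0.7  -0.5 203.9] after [  0.3  -1.  203.9] w 60.2 F [ 0.4 -0.3  0.1] q [ 22.  14. 116.   0.  50.  36.]
[ 261  145   32   78 2399] [0.3727 0.2248 0.0351] ((372.4595642089844, 222.60194396972656), (82.725341796875, 32.000160217285156), 75.68242645263672)
```

View pics/w1.png

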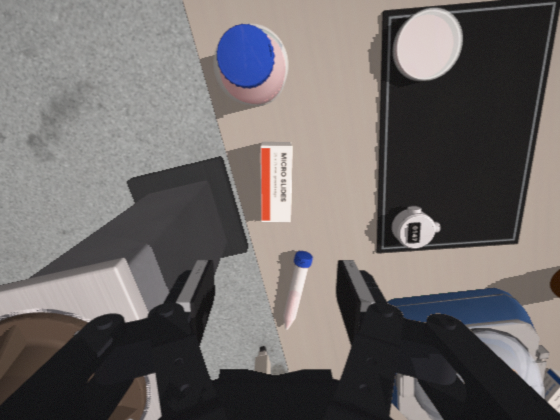

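The wrist view shows the slide carton at (277,183), the dish at (428,45) and the counter at (414,228); all three match the top view.

```bash
cat > dc.py <<'E'
from h import *
import sys
s=dict(np.load('pics/%s.npz'%sys.argv[1]));P=world(s);z=P[...,2];c=s['color']
for nm,a,b,(x,y) in (('dish',.012,.03,(.543,.318)),('counter',.02,.04,(.511,.134))):
    m=((z>a)&(z<b)&(np.hypot(P[...,0]-x,P[...,1]-y)<.045)).astype(np.uint8)
    n,l,st,_=cv2.connectedComponentsWithStats(m); k=1+st[1:,4].argmax(); q=P[l==k]
    hull=cv2.convexHull((q[:,:2]*1000).astype(np.float32))
    # outline in mat axes (yaw -9)
    t=np.radians(-9); R=np.array([[np.cos(t),-np.sin(t)],[np.sin(t),np.cos(t)]]); w=q[:,:2]@R
    ctr=R@((np.percentile(w,.5,0)+np.percentile(w,99.5,0))/2)
    print(nm,len(q),'circle',cv2.minEnclosingCircle(hull),'bboxctr',ctr.round(4),'size',np.ptp(w,0).round(4),'z',np.median(q[:,2]).round(4))
E
python3 dc.py w1; python3 dc.py t1
```

```text
dish 3887 circle ((544.3407592773438, 318.13055419921875), 31.643104553222656) bboxctr [0.5439 0.3184] size [0.0628 0.0619] z 0.019
counter 1132 circle ((515.5497436523438, 133.8751678466797), 24.713727951049805) bboxctr [0.5153 0.1347] size [0.0493 0.0462] z 0.0265
dish 315 circle ((543.3508911132812, 318.780517578125), 30.915531158447266) bboxctr [0.543  0.3182] size [0.0599 0.0598] z 0.018
counter 148 circle ((513.0908813476562, 134.5303497314453), 23.53567886352539) bboxctr [0.5128 0.1358] size [0.0451 0.0444] z 0.0261
```

Emit:
play_rows(
  rows=[
    [[60,0,-0.5,45,0],[60,0,0,45,0],[60,0,0,45,0],[60,0,0,40,0],[60,0,0,20,0],[60,0,0,10,0],[60,0,0,0,0]],
  ],
  grip_force=35,
)

```text
time_s: 2.65
tcp_pos: [0.3711, 0.2247, 0.0059]
eef_rot: [[0.228, 0.974, -0.001], [0.974, -0.228, -0.0], [-0.001, -0.001, -1.0]]
wrist_force: [-0.5, 0.5, -0.4]
width: 0.0597
grasp_force: 0.0
```

Emit:
play_rows(
  rows=[
    [[25,0,0,0,0],[25,0,0,0,0],[25,0,0,0,0],[25,0,0,0,0],[25,0,0,0,0]],
  ],
)

```text
time_s: 3.15
tcp_pos: [0.3719, 0.2245, 0.0076]
eef_rot: [[0.23, 0.973, 0.002], [0.973, -0.23, 0.001], [0.002, 0.002, -1.0]]
wrist_force: [-1.6, 2.8, 7.5]
width: 0.0317
grasp_force: 35.4
```

Emit:
play_rows(
  rows=[
    [[25,0,0,-30,0],[25,0,0,-40,0],[25,0,0,0,0]],
  ],
)

```text
time_s: 3.45
tcp_pos: [0.3729, 0.2248, 0.0805]
eef_rot: [[0.23, 0.973, 0.007], [0.973, -0.23, 0.003], [0.004, 0.006, -1.0]]
wrist_force: [-0.1, -0.6, -1.4]
width: 0.0318
grasp_force: 35.4
```

```bash
python3 go.py .53 .2285 .0115 -9
```

```text
t 3.45 tcp [0.3729 0.2248 0.0805] yaw -13.28 turn rad -0.075 shift before [ 39.4 151.6  70.1] after [ 28.2 154.6  69. ] w 31.8 F [-0.1 -0.6 -1.4] q [ 22.  27. 124.   0.  28.  36.]
```

Emit:
play_rows(
  rows=[
    [[25,10,38,0,0],[25,10,38,0,0],[25,10,38,0,0],[25,9,38,0,-0.075],[25,0,0,30,0],[25,0,0,20,0],[25,0,0,0,0]],
  ],
)

```text
time_s: 4.15
tcp_pos: [0.5271, 0.2265, 0.0241]
eef_rot: [[0.157, 0.988, -0.004], [0.988, -0.157, -0.001], [-0.002, -0.004, -1.0]]
wrist_force: [-0.7, 0.5, -0.3]
width: 0.0313
grasp_force: 35.3
```

```bash
python3 go.py .53 .2285 .0115 -9;  python3 -c "
from h import *
s=snap('wrist','w2.png')"; python3 dc.py w2
```

```text
t 4.15 tcp [0.5271 0.2265 0.0241] yaw -9.01 turn rad -0.0 shift before [ 2.4  2.6 12.6] after [ 2.4  2.6 12.6] w 31.3 F [-0.7  0.5 -0.3] q [ 17.  40. 106.   0.  34.  26.]
dish 17039 circle ((544.4909057617188, 318.6572265625), 31.44455337524414) bboxctr [0.5442 0.317 ] size [0.0623 0.0583] z 0.0191Traceback (most recent call last):
  File "dc.py", line 6, in <module>
    n,l,st,_=cv2.connectedComponentsWithStats(m); k=1+st[1:,4].argmax(); q=P[l==k]
                                                      ~~~~~~~~~~~~~~~^^
ValueError: attempt to get argmax of an empty sequence
```

View pics/w2.png

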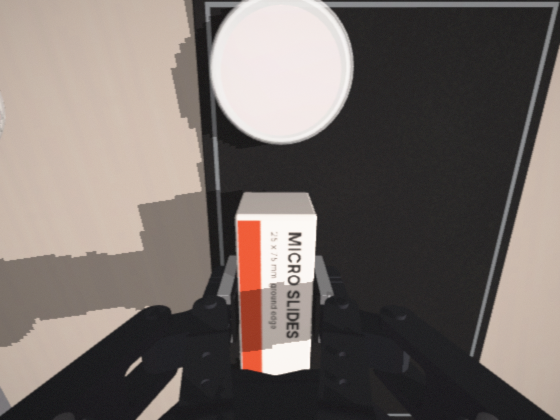

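The carton (275,290) is held straight between the fingers, with the dish at (282,68) behind it. I'll measure the carton's centre in the grip before lowering it.

```bash
python3 -c "
from h import *
s=dict(np.load('pics/w2.npz'));P=world(s);z=P[...,2]
g=s['color'].max(-1)>90
m=((z>.044)&(z<.064)&g).astype(np.uint8)
n,l,st,_=cv2.connectedComponentsWithStats(m)
k=1+st[1:,4].argmax(); q=P[l==k]
t=np.radians(-9); R=np.array([[np.cos(t),-np.sin(t)],[np.sin(t),np.cos(t)]]); d=(q[:,:2]-[.5442,.3185])@R
print(st[k],np.percentile(q[:,2],[2,50,98]),'in dish frame',np.percentile(d,[.5,99.5],0),cv2.minAreaRect((q[:,:2]*1000).astype(np.float32)))
"
```

```text
[  236   208    97   167 12301] [0.04730828 0.05151308 0.05323941] in dish frame [[-0.01798351 -0.13104054]
 [ 0.01901038 -0.05370409]] ((529.8790283203125, 226.2864990234375), (79.88695526123047, 39.468055725097656), 80.41426086425781)
```

Emit:
play_rows(
  rows=[
    [[25,0,1.5,8,0],[25,0,0,4,0],[25,0,0,1,0],[25,0,0,0,0]],
  ],
)

```text
time_s: 4.6
tcp_pos: [0.5298, 0.2269, 0.0136]
eef_rot: [[0.156, 0.988, 0.0], [0.988, -0.156, 0.0], [0.0, 0.0, -1.0]]
wrist_force: [-0.4, -0.6, -0.6]
width: 0.0311
grasp_force: 35.3
```

Emit:
play_rows(
  rows=[
    [[45,0,0,0,0],[50,0,0,0,0],[50,0,0,0,0],[50,0,0,-20,0],[60,0,0,-50,0],[60,0,0,-50,0],[60,0,0,-30,0],[60,0,0,-30,0],[60,0,0,0,0]],
  ],
)

```text
time_s: 5.5
tcp_pos: [0.531, 0.2273, 0.1974]
eef_rot: [[0.156, 0.988, 0.007], [0.988, -0.156, 0.002], [0.003, 0.006, -1.0]]
wrist_force: [0.7, -0.9, 0.9]
width: 0.0602
grasp_force: 0.0
```

```bash
python3 go.py .68 -.164 .2 -33.7
```

```text
t 5.5 tcp [0.531  0.2273 0.1974] yaw -8.99 turn rad 0.431 shift before [-363.2  208.3   -2.4] after [-242.9  341.    -2.6] w 60.2 F [ 0.7 -0.9  0.9] q [17. 26. 99.  0. 55. 26.]
```

Emit:
play_rows(
  rows=[
    [[65,-36,21,-3,0],[65,-36,21,0,0],[65,-36,21,0,0],[65,-36,21,0,0],[65,-36,21,0,0],[65,-36,21,0,0],[65,-36,21,0,0],[65,-36,21,0,0],[65,-36,20,0,0],[65,-36,20,0,0]],
  ],
)

```text
time_s: 6.5
tcp_pos: [0.6791, -0.1629, 0.1953]
eef_rot: [[0.156, 0.988, -0.001], [0.988, -0.156, 0.0], [0.0, -0.001, -1.0]]
wrist_force: [0.8, 0.1, -0.3]
width: 0.0647
grasp_force: 0.0
```

Emit:
play_rows(
  rows=[
    [[65,0,0,0,0.14],[65,0,0,0,0.14],[65,0,0,0,0.14],[65,0,0,0,0.01],[65,0,0,0,0]],
  ],
)

```text
time_s: 7.0
tcp_pos: [0.6788, -0.1612, 0.1956]
eef_rot: [[0.551, 0.835, -0.001], [0.835, -0.551, 0.0], [-0.0, -0.001, -1.0]]
wrist_force: [0.1, -0.2, 0.3]
width: 0.0652
grasp_force: 0.0
```

```bash
cat > rect.py <<'E'
from h import *
import sys
# rect.py pic z0 z1 x y rad
f,z0,z1,x,y,rad=sys.argv[1],*map(float,sys.argv[2:7])
s=dict(np.load('pics/%s.npz'%f));P=world(s);z=P[...,2]
m=((z>z0)&(z<z1)&(np.hypot(P[...,0]-x,P[...,1]-y)<rad)&(s['color'].max(-1)>40)).astype(np.uint8)
n,l,st,_=cv2.connectedComponentsWithStats(m); k=1+st[1:,4].argmax(); q=P[l==k]
print(f,st[k],'z',np.median(q[:,2]).round(4),[np.round(v,1) for v in cv2.minAreaRect((q[:,:2]*1000).astype(np.float32))])
E
python3 go.py .68 -.164 .006 -33.7;python3 -c "
from h import *
s=snap('wrist','w3.png')
P=world(dict(np.load('pics/t1.npz'))).reshape(-1,3); q=P[(P[:,2]>.07)]; d=np.hypot(q[:,0]-.68,q[:,1]+.164);i=d.argsort()[:3];print(q[i],d[i])"
python3 rect.py w3 .016 .034 .68 -.164 .06
```

```text
t 7.0 tcp [ 0.6788 -0.1612  0.1956] yaw -33.43 turn rad 0.005 shift before [ -1.7   2.7 189.6] after [ -1.7   2.6 189.6] w 65.2 F [ 0.1 -0.2  0.3] q [-19.  36.  80.   0.  64.  15.]
[[ 0.78026494 -0.17903013  0.18770969]
 [ 0.78024373 -0.18454277  0.18783532]
 [ 0.77985995 -0.18691671  0.18877627]] [0.10138522 0.10232698 0.10245577]
w3 [ 260  157   43   61 2440] z 0.0251 [array([ 682.2, -166.1]), array([62.5, 42.1]), np.float64(56.0)]
```

View pics/w3.png

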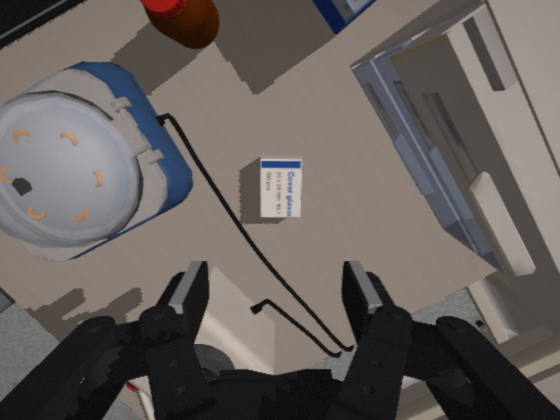

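Emit:
play_rows(
  rows=[
    [[58,-2.3,4.7,45,0],[58,0,0,45,0],[58,0,0,45,0],[58,0,0,40,0],[58,0,0,15,0],[58,0,0,6,0],[58,0,0,0,0],[58,0,0,0,0]],
  ],
  grip_force=30,
)

```text
time_s: 7.85
tcp_pos: [0.6826, -0.166, 0.0023]
eef_rot: [[0.553, 0.833, 0.003], [0.833, -0.553, -0.001], [0.001, 0.003, -1.0]]
wrist_force: [-0.4, -0.1, 0.2]
width: 0.0582
grasp_force: 0.0
```

Emit:
play_rows(
  rows=[
    [[35,0,0,0,0],[35,0,0,0,0],[35,0,0,0,0],[35,0,0,0,0],[35,0,0,0,0],[35,0,0,-30,0],[35,0,0,-50,0],[35,0,0,-50,0],[35,0,0,-40,0],[35,0,0,-20,0]],
  ],
)

```text
time_s: 8.85
tcp_pos: [0.6825, -0.1661, 0.1958]
eef_rot: [[0.554, 0.833, 0.006], [0.833, -0.554, -0.002], [0.002, 0.006, -1.0]]
wrist_force: [0.4, -0.2, -1.2]
width: 0.0412
grasp_force: 30.8
```

```bash
python3 go.py .5298 .2265 .19 -9
```

```text
t 8.85 tcp [ 0.6825 -0.1661  0.1958] yaw -33.62 turn rad -0.43 shift before [ 242.3 -344.5    4.1] after [ 363.8 -212.2    5.8] w 41.2 F [ 0.4 -0.2 -1.2] q [-19.  36.  80.   0.  64.  15.]
```

Emit:
play_rows(
  rows=[
    [[35,0,0,0,-0.14],[35,0,0,0,-0.14],[35,0,0,0,-0.14],[35,0,0,0,-0.01],[35,40,-23,0,0],[35,40,-23,0,0],[35,40,-23,0,0],[35,40,-23,0,0],[35,40,-23,0,0],[35,40,-23,0,0]],
  ],
)

```text
time_s: 9.85
tcp_pos: [0.5819, 0.0944, 0.1909]
eef_rot: [[0.161, 0.987, 0.001], [0.987, -0.161, 0.0], [0.0, 0.001, -1.0]]
wrist_force: [0.9, 0.0, -0.5]
width: 0.0411
grasp_force: 30.8
```

Emit:
play_rows(
  rows=[
    [[35,40,-24,0,0],[35,40,-24,0,0],[35,30,-20,0,0],[35,14,-6,0,0],[35,0,0,0,0],[35,0,0,0,0]],
  ],
)

```text
time_s: 10.45
tcp_pos: [0.5295, 0.2264, 0.1905]
eef_rot: [[0.158, 0.987, 0.001], [0.987, -0.158, -0.0], [0.0, 0.001, -1.0]]
wrist_force: [-0.2, -0.1, -0.8]
width: 0.0416
grasp_force: 30.8
```

```bash
python3 go.py .5298 .2265 .12 -9; python3 -c "
from h import *
s=snap('wrist','w4.png');s=snap('top','t4.png')"; python3 rect.py w4 .03 .045 .53 .226 .06;python3 dc.py w4; python3 rect.py t4 .15 .3 .53 .226 .1
```

```text
t 10.45 tcp [0.5295 0.2264 0.1905] yaw -9.07 turn rad -0.001 shift before [ 0.1  0.2 70.5] after [ 0.1  0.3 70.5] w 41.6 F [-0.2 -0.1 -0.8] q [17. 27. 99. -0. 54. 26.]
w4 [ 259  149   35   64 2125] z 0.0381 [array([531.7, 235.5]), array([61.6, 32.2]), np.float64(80.3)]
dish 3724 circle ((544.6090698242188, 318.5080261230469), 31.222047805786133) bboxctr [0.5445 0.3188] size [0.0619 0.0621] z 0.0191Traceback (most recent call last):
  File "dc.py", line 6, in <module>
    n,l,st,_=cv2.connectedComponentsWithStats(m); k=1+st[1:,4].argmax(); q=P[l==k]
                                                      ~~~~~~~~~~~~~~~^^
ValueError: attempt to get argmax of an empty sequence
Traceback (most recent call last):
  File "rect.py", line 7, in <module>
    n,l,st,_=cv2.connectedComponentsWithStats(m); k=1+st[1:,4].argmax(); q=P[l==k]
                                                      ~~~~~~~~~~~~~~~^^
ValueError: attempt to get argmax of an empty sequence
```

View pics/w4.png

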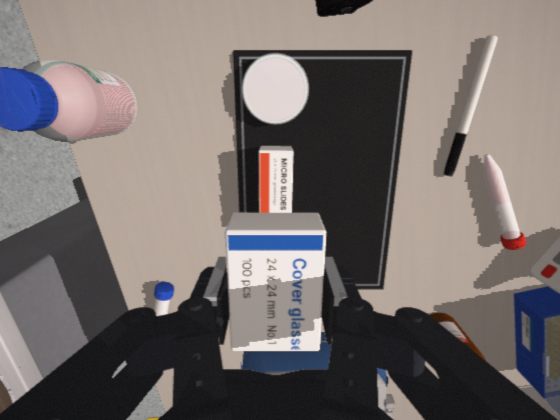

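The cover carton (277,285) is held square over the slide carton (276,180), which lies flat on the mat.

```bash
python3 rect.py w4 .188 .225 .53 .226 .08; python3 -c "
from h import *
P=world(dict(np.load('pics/w4.npz')))
for v,u in ((290,275),(240,275),(340,275),(290,235),(290,318)): print(v,u,P[v,u].round(4))"
```

```text
w4 [  197   213   160   138 13989] z 0.2133 [array([529.9, 226.8]), array([62.6, 68.8]), np.float64(81.5)]
290 275 [0.53   0.2288 0.2128]
240 275 [0.5338 0.2525 0.2131]
340 275 [0.5257 0.2024 0.213 ]
290 235 [0.513  0.2326 0.2145]
290 318 [0.5486 0.2258 0.2129]
```

Emit:
play_rows(
  rows=[
    [[35,-1,0,40,0],[35,0,0,40,0],[35,0,0,35,0],[35,0,0,20,0],[35,0,0,10,0],[35,0,0,4,0],[35,0,0,1,0],[35,0,0,0,0],[35,0,0,0,0]],
  ],
)

```text
time_s: 11.45
tcp_pos: [0.5294, 0.226, 0.0413]
eef_rot: [[0.156, 0.988, 0.002], [0.988, -0.156, 0.001], [0.001, 0.001, -1.0]]
wrist_force: [0.1, 0.9, -0.7]
width: 0.0415
grasp_force: 30.9
```

Emit:
play_rows(
  rows=[
    [[46,0,0,0,0],[50,0,0,0,0],[55,0,0,0,0],[55,0,0,-10,0],[60,0,0,-40,0],[60,0,0,-50,0],[60,0,0,-50,0],[60,0,0,0,0]],
  ],
)

```text
time_s: 12.25
tcp_pos: [0.531, 0.2267, 0.1975]
eef_rot: [[0.156, 0.988, 0.01], [0.988, -0.156, 0.003], [0.005, 0.01, -1.0]]
wrist_force: [0.5, -0.3, -0.3]
width: 0.0601
grasp_force: 0.0
```

```bash
python3 -c "
from h import *
s=snap('wrist','w5.png')"; python3 rect.py w5 .054 .072 .53 .226 .06;python3 rect.py w5 .03 .045 .53 .226 .06; python3 rect.py w5 .118 .14 .376 .3335 .05; python3 go.py .376 .3335 .2 -9
```

```text
w5 [ 249  163   47   67 3029] z 0.0621 [array([529.8, 225.8]), array([62.7, 42.3]), np.float64(80.9)]
w5 [251 149  44  13 411] z 0.0382 [array([535.7, 261. ]), array([ 9.9, 40.9]), np.float64(80.4)]
w5 [   0   69   51   63 2590] z 0.1252 [array([383.4, 332.6]), array([38.3, 28.8]), np.float64(66.6)]
t 12.3 tcp [0.5299 0.2263 0.1943] yaw -8.99 turn rad 0.0 shift before [  81.9 -168.8   -6.4] after [  81.8 -168.8   -5.7] w 59.9 F [-0.8 -0.  -1. ] q [17. 26. 99.  0. 54. 26.]
```

View pics/w5.png

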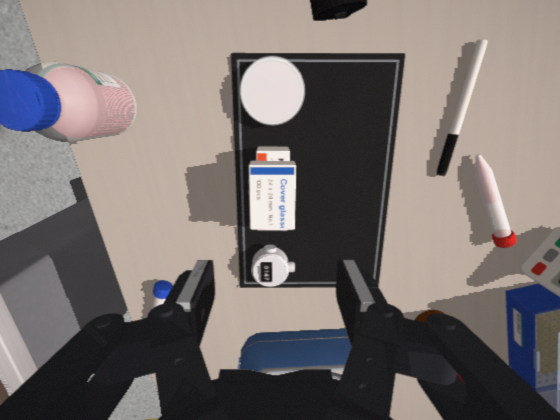

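The cover carton at (273,195) sits squarely on the slide carton, and the dish (273,90) and counter (270,266) haven't moved. Next is the big bottle.

Emit:
play_rows(
  rows=[
    [[70,20,-42,-3,0],[70,20,-42,-3,0],[70,20,-42,0,0],[70,20,-42,0,0],[70,0,0,0,0],[70,0,0,0,0]],
  ],
)

```text
time_s: 12.9
tcp_pos: [0.3747, 0.3316, 0.1961]
eef_rot: [[0.154, 0.988, -0.001], [0.988, -0.154, -0.0], [-0.001, -0.0, -1.0]]
wrist_force: [-0.1, 0.2, 0.3]
width: 0.0701
grasp_force: 0.0
```

```bash
python3 -c "
from h import *
s=snap('wrist','w6.png')
P=world(s);q=P[(np.hypot(P[...,0]-.376,P[...,1]-.3335)<.045)&(P[...,2]>.02)]
for z in np.arange(.08,.13,.006):
    k=q[(q[:,2]>=z)&(q[:,2]<z+.006)]
    if len(k): print(z.round(3),len(k),np.hypot(k[:,0]-.377,k[:,1]-.333).max().round(4))
"; python3 rect.py w6 .118 .14 .376 .3335 .05; python3 go.py .376 .3335 .1 -9
```

```text
0.08 344 0.0308
0.086 678 0.0292
0.092 573 0.0265
0.098 18 0.0197
0.104 33 0.0205
0.11 82 0.0213
0.116 104 0.0212
0.122 2055 0.0213
w6 [ 253  188   53   53 2127] z 0.1252 [array([378. , 335.1]), array([38. , 37.9]), np.float64(55.6)]
t 12.95 tcp [0.3756 0.3312 0.1961] yaw -8.95 turn rad 0.001 shift before [ 2.4  0.1 96.1] after [ 2.4  0.  96.1] w 70.3 F [ 0.2 -0.5  0.3] q [ 34.  21. 109.  -0.  51.  43.]
```

Emit:
play_rows(
  rows=[
    [[65,3.5,1,40,0],[60,0,0,40,0],[60,0,0,12,0],[60,0,0,5,0],[60,0,0,0,0],[60,0,0,0,0]],
  ],
  grip_force=50,
)

```text
time_s: 13.55
tcp_pos: [0.3778, 0.3347, 0.1005]
eef_rot: [[0.157, 0.988, 0.002], [0.988, -0.157, 0.001], [0.001, 0.001, -1.0]]
wrist_force: [-1.0, -0.6, -0.4]
width: 0.06
grasp_force: 0.0
```

Emit:
play_rows(
  rows=[
    [[30,0,0,0,0],[30,0,0,0,0],[30,0,0,0,0],[30,0,0,0,0],[30,0,0,0,0],[30,0,0,-20,0],[30,0,0,-40,0],[30,0,0,-40,0],[30,0,0,0,0]],
  ],
)

```text
time_s: 14.45
tcp_pos: [0.3784, 0.3356, 0.2042]
eef_rot: [[0.156, 0.988, 0.007], [0.988, -0.156, 0.005], [0.006, 0.006, -1.0]]
wrist_force: [-0.1, 0.7, -2.6]
width: 0.0373
grasp_force: 51.0
```

```bash
python3 go.py .634 .304 .2 -9
```

```text
t 14.45 tcp [0.3784 0.3356 0.2042] yaw -8.98 turn rad 0.0 shift before [  8.7 257.4   5.9] after [  8.8 257.4   4.2] w 37.3 F [-0.1  0.7 -2.6] q [ 34.  20. 108.   0.  51.  43.]
```

Emit:
play_rows(
  rows=[
    [[30,-20,20,0,0],[30,-20,35,0,0],[30,0,40,0,0],[30,0,40,0,0],[30,0,40,0,0],[30,0,40,0,0],[30,0,30,0,0],[30,20,12,0,0],[30,20,0,0,0],[30,9,0,0,0]],
  ],
)

```text
time_s: 15.45
tcp_pos: [0.6322, 0.3042, 0.198]
eef_rot: [[0.156, 0.988, -0.001], [0.988, -0.156, -0.0], [-0.0, -0.001, -1.0]]
wrist_force: [-0.3, 0.8, -2.1]
width: 0.037
grasp_force: 51.0
```

Emit:
play_rows(
  rows=[
    [[30,0,0,40,0],[30,0,0,25,0],[30,0,0,5,0],[30,0,0,0,0],[30,0,0,0,0]],
  ],
)

```text
time_s: 15.95
tcp_pos: [0.6328, 0.3034, 0.1308]
eef_rot: [[0.156, 0.988, 0.002], [0.988, -0.156, 0.001], [0.001, 0.002, -1.0]]
wrist_force: [0.4, 0.2, -1.7]
width: 0.0373
grasp_force: 50.9
```

```bash
python3 -c "
from h import *
s=snap('wrist','w7.png');s=snap('top','t7.png')";python3 go.py .6345 .304 .105 -9
```

```text
t 16.05 tcp [0.6329 0.3034 0.131 ] yaw -9.0 turn rad 0.0 shift before [ 0.8  1.5 26. ] after [ 0.9  1.5 26. ] w 37.6 F [ 0.3  0.8 -1.1] q [20. 40. 83.  0. 57. 29.]
```

View pics/w7.png

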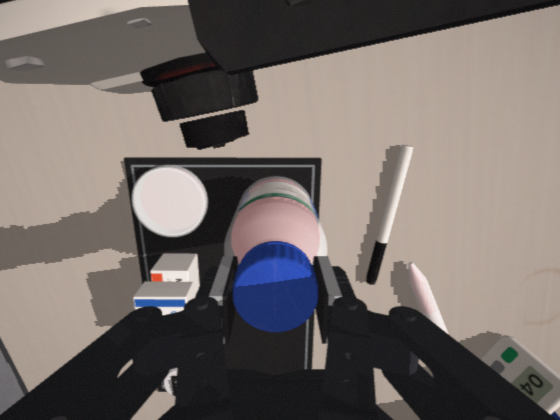

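The bottle hangs upright behind the dish (170,200) and clear of the microscope knob (215,130). I'll lower and release it.

Emit:
play_rows(
  rows=[
    [[30,0.8,1.5,15,0],[30,0,0,8,0],[30,0,0,2.5,0],[30,0,0,0.5,0],[30,0,0,0,0],[30,0,0,0,0]],
  ],
)

```text
time_s: 16.65
tcp_pos: [0.6338, 0.3038, 0.1037]
eef_rot: [[0.156, 0.988, -0.0], [0.988, -0.156, 0.0], [0.0, -0.0, -1.0]]
wrist_force: [-3.3, -1.7, 7.3]
width: 0.037
grasp_force: 51.8
```

Emit:
play_rows(
  rows=[
    [[45,0,0,0,0],[55,0,0,0,0],[65,0,0,0,0],[65,0,0,0,0],[65,0,0,-30,0],[65,0,0,-45,0],[65,0,0,-20,0],[65,0,0,0,0]],
  ],
)

```text
time_s: 17.45
tcp_pos: [0.635, 0.3042, 0.202]
eef_rot: [[0.156, 0.988, 0.006], [0.988, -0.156, 0.002], [0.003, 0.005, -1.0]]
wrist_force: [-0.4, 0.4, 0.0]
width: 0.065
grasp_force: 0.0
```

```bash
python3 -c "
from h import *
s=snap('wrist','w8.png')"; python3 rect.py w8 .12 .14 .634 .304 .05;python3 go.py .697 .01 .2 -9
```

```text
w8 [ 248  193   53   52 2061] z 0.1282 [array([634.2, 303.7]), array([38.1, 37.9]), np.float64(51.5)]
t 17.5 tcp [0.6342 0.3039 0.1996] yaw -9.0 turn rad 0.0 shift before [-280.4  107.9   -0.5] after [-280.4  108.    -0.4] w 64.6 F [-0.6  0.4 -0.2] q [20. 36. 79.  0. 64. 29.]
```

The big bottle landed within 1 mm of its target. Now the amber bottle.

Emit:
play_rows(
  rows=[
    [[65,-40,15,0,0],[65,-40,15,0,0],[65,-40,15,0,0],[65,-40,15,0,0],[65,-40,16,0,0],[65,-40,16,0,0],[65,-40,16,0,0],[65,0,0,0,0],[65,0,0,0,0]],
  ],
)

```text
time_s: 18.4
tcp_pos: [0.6963, 0.0095, 0.1966]
eef_rot: [[0.158, 0.987, -0.002], [0.987, -0.158, 0.0], [0.0, -0.003, -1.0]]
wrist_force: [-0.4, 0.6, 0.2]
width: 0.0651
grasp_force: 0.0
```

```bash
python3 -c "
from h import *
s=snap('wrist','w9.png')
P=world(dict(np.load('pics/t1.npz'))).reshape(-1,3); q=P[(P[:,2]>.06)&(np.hypot(P[:,0]-.697,P[:,1]-.01)>.04)]; d=np.hypot(q[:,0]-.697,q[:,1]-.01);i=d.argsort()[:2];print(q[i],d[i])"; python3 rect.py w9 .092 .115 .697 .01 .045;python3 go.py .697 .01 .077 -9
```

```text
[[ 0.6205996  -0.02076435  0.07208408]
 [ 0.6194526  -0.01961515  0.06434964]] [0.0823618  0.08300998]
w9 [ 261  189   38   39 1134] z 0.1002 [array([699.9,   8.8]), array([30.2, 30.6]), np.float64(40.1)]
t 18.45 tcp [0.6963 0.0106 0.1969] yaw -9.02 turn rad -0.0 shift before [ -0.5   1.  119.9] after [ -0.5   0.8 119.9] w 65.0 F [-0.7  0.8  0.1] q [-5. 36. 80.  0. 64.  4.]
```

View pics/w9.png

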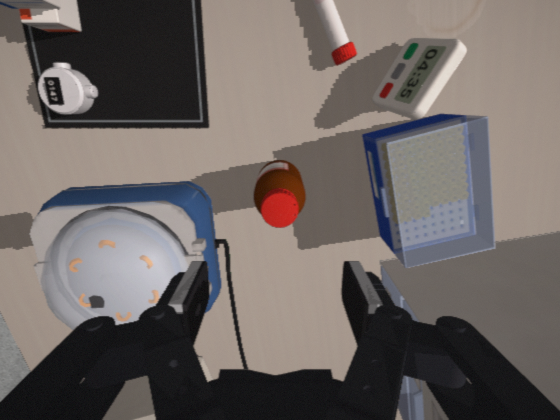

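The amber bottle's cap is at (280,208), clear of the tip box (425,190) and the centrifuge (130,260).

Emit:
play_rows(
  rows=[
    [[60,-1,3.4,40,0],[58,0,0,40,0],[55,0,0,25,0],[55,0,0,10,0],[55,0,0,2,0],[55,0,0,0,0],[55,0,0,0,0]],
  ],
  grip_force=45,
)

```text
time_s: 19.15
tcp_pos: [0.7006, 0.0091, 0.0829]
eef_rot: [[0.156, 0.988, 0.002], [0.988, -0.156, -0.0], [0.0, 0.002, -1.0]]
wrist_force: [-0.4, 0.0, 0.2]
width: 0.0551
grasp_force: 0.0
```

Emit:
play_rows(
  rows=[
    [[22,0,0,0,0],[22,0,0,0,0],[22,0,0,0,0],[22,0,0,0,0],[22,0,0,0,0],[22,0,0,-25,0],[22,0,0,-40,0],[22,0,0,-35,0],[22,0,0,0,0]],
  ],
)

```text
time_s: 20.05
tcp_pos: [0.7018, 0.0086, 0.1869]
eef_rot: [[0.156, 0.988, 0.008], [0.988, -0.156, -0.001], [0.001, 0.008, -1.0]]
wrist_force: [0.6, -0.6, -0.6]
width: 0.0294
grasp_force: 45.0
```

```bash
python3 dc.py w5;python3 dc.py w8; python3 go.py .592 .1225 .18 -9
```

```text
dish 3536 circle ((544.655029296875, 318.5624084472656), 31.21953582763672) bboxctr [0.5445 0.3188] size [0.0615 0.0612] z 0.0192
counter 1091 circle ((515.462890625, 133.325439453125), 24.38386344909668) bboxctr [0.5157 0.1347] size [0.0475 0.046 ] z 0.0264
dish 2718 circle ((544.6527709960938, 318.46685791015625), 31.47493553161621) bboxctr [0.5452 0.3188] size [0.0621 0.0624] z 0.0192
counter 451 circle ((519.693603515625, 130.38851928710938), 20.531620025634766) bboxctr [0.524  0.1312] size [0.032  0.0383] z 0.0264
t 20.05 tcp [0.7018 0.0086 0.1869] yaw -9.0 turn rad -0.0 shift before [  95.3 -126.3    5.9] after [  95.3 -126.2    6.9] w 29.4 F [ 0.6 -0.6 -0.6] q [-5. 37. 80.  0. 62.  4.]
```

Emit:
play_rows(
  rows=[
    [[22,30,-10,0,0],[22,35,-25,0,0],[22,30,-35,0,0],[22,0,-35,0,0],[22,0,-21,0,0],[22,0,0,40,0],[22,0,0,30,0],[22,0,0,0,0],[22,0,0,0,0]],
  ],
)

```text
time_s: 20.95
tcp_pos: [0.5904, 0.1223, 0.1113]
eef_rot: [[0.156, 0.988, -0.001], [0.988, -0.156, -0.0], [-0.0, -0.001, -1.0]]
wrist_force: [0.7, -0.1, -0.8]
width: 0.0293
grasp_force: 44.9
```

```bash
python3 go.py .5926 .1223 .0855 -9
```

```text
t 20.95 tcp [0.5904 0.1223 0.1113] yaw -9.0 turn rad -0.0 shift before [ 0.4  2.2 25.8] after [ 0.4  2.1 25.8] w 29.3 F [ 0.7 -0.1 -0.8] q [ 5. 34. 99.  0. 47. 14.]
```

Emit:
play_rows(
  rows=[
    [[22,0,2,15,0],[22,0,0,8,0],[22,0,0,2.5,0],[22,0,0,0,0],[22,0,0,0,0],[22,0,0,0,0]],
  ],
)

```text
time_s: 21.55
tcp_pos: [0.5924, 0.122, 0.0859]
eef_rot: [[0.156, 0.988, 0.0], [0.988, -0.156, 0.0], [0.0, 0.0, -1.0]]
wrist_force: [-0.6, -0.2, -1.4]
width: 0.0293
grasp_force: 45.0
```

Emit:
play_rows(
  rows=[
    [[35,0,0,0,0],[45,0,0,0,0],[55,0,0,0,0],[55,0,0,0,0],[55,0,0,-30,0],[55,0,0,-45,0],[55,0,0,-45,0],[55,0,0,-20,0],[55,0,0,0,0]],
  ],
)

```text
time_s: 22.45
tcp_pos: [0.5933, 0.1221, 0.2292]
eef_rot: [[0.156, 0.988, 0.006], [0.988, -0.156, 0.001], [0.002, 0.006, -1.0]]
wrist_force: [-0.1, -0.2, -0.4]
width: 0.0547
grasp_force: 0.0
```

Emit:
play_rows(
  rows=[
    [[55,-25,-25,-20,0],[55,-25,-25,-20,0],[55,-25,-25,0,0],[55,-25,-25,0,0],[55,0,0,0,0],[55,0,0,0,0]],
  ],
)

```text
time_s: 23.05
tcp_pos: [0.4778, 0.0386, 0.2654]
eef_rot: [[0.157, 0.988, -0.0], [0.988, -0.157, 0.0], [0.0, -0.0, -1.0]]
wrist_force: [0.8, 0.1, 1.0]
width: 0.0551
grasp_force: 0.0
```

```bash
python3 -c "
from h import *
s=snap('wrist','w10.png');s=snap('top','t10.png')"
for f in w10 t10; do python3 dc.py $f; python3 rect.py $f .054 .072 .53 .226 .06;python3 rect.py $f .115 .14 .634 .304 .05; python3 rect.py $f .09 .115 .593 .122 .05; done; python3 go.py .59 .1 .2 -9
```

```text
w10 [276   0  45  18 759] z 0.0619 [array([525.8, 201.1]), array([13.2, 42. ]), np.float64(80.8)]
w10 [ 365   63   38   37 1044] z 0.1032 [array([591.2, 121.8]), array([29.8, 30.3]), np.float64(26.8)]
dish 318 circle ((543.0997924804688, 318.13885498046875), 31.149545669555664) bboxctr [0.5428 0.3184] size [0.0604 0.06  ] z 0.0183
counter 148 circle ((514.5496215820312, 134.10699462890625), 23.80210304260254) bboxctr [0.5138 0.1353] size [0.0475 0.0434] z 0.0259
t10 [284 200  23  17 299] z 0.0613 [array([528. , 226.4]), array([61.8, 42.9]), np.float64(81.3)]
t10 [263 162  13  14 148] z 0.1267 [array([631.6, 303.2]), array([34.3, 37.4]), np.float64(89.9)]
t10 [327 180  10  11  92] z 0.1023 [array([590. , 122.3]), array([26.4, 30. ]), np.float64(89.5)]
t 23.15 tcp [0.4785 0.0391 0.2653] yaw -8.99 turn rad 0.0 shift before [ 77.6 100.6  65.2] after [ 77.6 100.6  65.3] w 54.9 F [ 0.6 -0.3  0.2] q [ -3.  14. 106.   0.  60.   6.]Traceback (most recent call last):
  File "dc.py", line 6, in <module>
    n,l,st,_=cv2.connectedComponentsWithStats(m); k=1+st[1:,4].argmax(); q=P[l==k]
                                                      ~~~~~~~~~~~~~~~^^
ValueError: attempt to get argmax of an empty sequence
Traceback (most recent call last):
  File "rect.py", line 7, in <module>
    n,l,st,_=cv2.connectedComponentsWithStats(m); k=1+st[1:,4].argmax(); q=P[l==k]
                                                      ~~~~~~~~~~~~~~~^^
ValueError: attempt to get argmax of an empty sequence
```

View pics/w10.png

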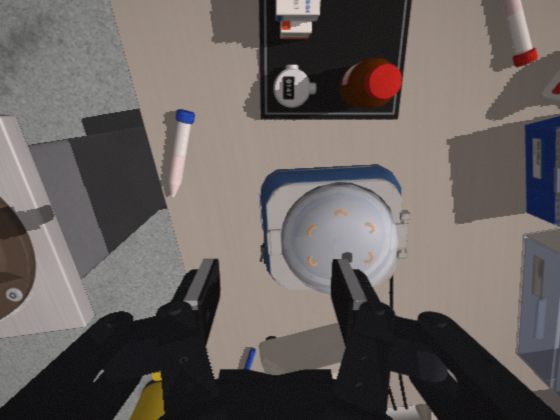

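View pics/t10.png

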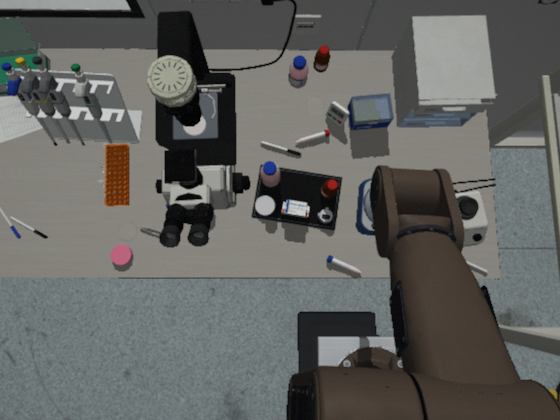

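The top view shows everything in place: big bottle at (270,175), amber at (331,189), and cartons at (295,208) between the dish and the counter. The gripper is well clear of all of it.

```bash
python3 -c "
from station import job
print(job.sign_off())"
```

```text
the job is handed in; nothing more can be done
None
```

The counting station is set up and handed in at about 23 s of robot time; the last camera measurements put both cartons and both bottles within the placing limits, with the dish and counter not visibly moved, but the sign-off returned no verdict.

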